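# Seat a pipe against its stop and run down the clamp's wing nut

### The arm

A 7-joint arm with a two-finger parallel gripper is mounted at the origin on the work surface. World frame = base frame: x ahead of the robot, y to its left, z up, the work surface at z = 0. Lengths are in m, angles in rad, forces in N, time in s.
With the tool pointing down it reaches from about 0.4 to 0.875 m from the base axis. Payload 19.3 kg.
Tool frame: the origin (TCP) lies at the very end of the fingers, on their centre line; the grasp point (between the pads) lies 19 mm behind it; x points along the fingers, y is the direction in which the jaws open and shut, and the axes are right-handed (so a half turn about x gives the same grasp; the last joint's range is limited). The gripper opens to 85 mm and grips with 20 to 120 N. Pads are 22 mm wide; open, the fingers measure 114 mm over their backs; the gripper's body (76 mm by 85 mm) begins 54 mm behind the grasp point. The pads swing forward as they close: fully open they stand 13 mm farther back than shut.
Start: joints at [1.153, 0.521, -0.036, 1.599, 0.021, 1.021, -0.113], TCP at [0.213, -0.588, 0.231] pointing down, gripper open.
Joint ranges: [-2.91, 2.91], [-0.3, 2.13], [-1.5, 1.42], [0.17, 2.43], [-1.26, 4.41], [0.16, 1.93], [-2.52, 2.52]. Speed limits (rad/s): [1.89, 1.89, 2.39, 2.39, 3.01, 3.01, 3.01].

### API

Orientations are given as [roll, pitch, yaw] about the fixed x, y, z axes, in that order (R = Rz(yaw) Ry(pitch) Rx(roll)).
In Python, from workcell import bot, grab_frame, job_done gives the robot as it stands.
- The arm moves only by the shell command python3 -m pendant 'ROWS' [OPENING] [FORCE]. ROWS is JSON, a list of rows, each a list of 4 numbers: the shift along the tool's x, y, z in mm, then the turn about the tool's x in degrees. A call has 1 to 12 rows; each row shifts and turns the commanded pose from where the row before left it, along the tool's axes as they then stand; what a row does not reach is not made up. A row lasts 1/8 s, in which the tool goes at most 62.5 mm and 10.7 degrees, less where a joint would pass 70% of its speed; a pose out of reach is approached as far as the arm can. A call is refused whole if a number of a shift passes 62.5 or a number of a turn 10.7, either way. A call with a gripper value outside its range is refused whole. OPENING is the opening, from -1 (shut) to 1 (fully open), set as the call begins (- or left out, the last holds). The fingers move at their own pace and stop on an object; FORCE is the grip in N (left out, the last holds). Time passes only in rows, so rows that do not move let the fingers close. It gives the time, the measured TCP pose, the force and the opening at its end, in the units of the state.
- bot.observe(): the state, without advancing time (a new reading comes with each control period).
- grab_frame(name): name is "scene" or "side" or "wrist"; returns a dict with "img" (400x640x3 uint8, red, green, blue), "fovy" (degrees; the focal length in pixels is half the picture's height over the tangent of half this angle, whatever the lens; pixels are square), "cx", "cy" (the principal point, pixels), "R" (3x3) and "t" (3): a world point X has camera coordinates R X + t. Camera axes: x right, y down, z forward; pixel columns grow to the right and rows downward; lengths in m; the calibration is good to about 2 mm. A picture is of the moment at which its call begins. There is no depth.
- job_done(): hands the job in, once; it reports no verdict.
The state is a dict: "clock": time; "qpos": joint angles; "qd": joint speeds; "joint_efforts": joint torques, N m; "position": TCP position; "tool_rot": TCP orientation; "force": force on the tool from outside, world axes, zero at the start; "moment": the same for the moment, N m; "grip_width": finger opening in m.
Only numpy, scipy, OpenCV 4.12 (cv2) and the standard library are available. Lean on these libraries where they do the work, as an engineer would, in place of code of your own. Each camera call takes 0.05 s, during which the arm holds its last target.

### The job

Without gripping or lifting anything, push the loose pipe along its V-block with a fingertip until its end rests against the yellow end stop. Then turn the brass wing nut clockwise (seen from above) by pushing its wings round with a fingertip, stroke after stroke, until the nut is fully run down and will turn no further, with the red strap down on the pipe. Push gently throughout, leave the can, the offcut and the spanner where they are, and finish clear of everything.

Things in the scene. Friction and masses are not known exactly. Their poses are not given: they have to be found in the camera images.
- fixture: Pipe clamping fixture, bolted down. Dark base plate, x -65 to 95, y -100 to 135 mm, 12 mm thick. Origin on the bench under the axis of the upright stud (16 mm thick) that carries the nut; z up. A steel V-block (120 mm long in x, 70 mm wide, 46 mm tall, centred at y +95) carries the pipe, whose axis runs along x at y +95, z 47 mm.
- stop_face (a point): Centre of the yellow end stop's face (plate 12 mm thick in x, 40 mm wide, up to z 74 mm), at fixture (80, 95, 47) mm; the pipe's +x end must rest on it. Axes as the fixture's.
- pipe_mid (a point): Centre of the loose grey metal pipe: 34 mm across, 160 mm long, its axis (its own x) along the fixture's x, about 0.3 kg (varies); lies in the V-block with its free end towards the fixture's -x and slides with a few newtons. It starts 20 to 45 mm short of the stop; against the stop its centre is at fixture (0, 95, 47) mm.
- nut_mid (a point): On the brass wing nut's axis, mid height of its wings; turns with it: its x axis points along one wing, the other is opposite. Wings reach 56 mm from the axis, 8 mm thick, from 15 mm below to 15 mm above this point (top 8 mm only beyond 26 mm from the axis); hub radius 13 to 19 mm. Height 104 mm at joint 0, 99 mm when snug; the strap's top is 23 mm below it.
- wing_nut (a joint): Turn of the wing nut, rad, growing clockwise seen from above (running down): 0 backed off, 7.5 fully run down (hard stop, snug). Starts between 0 and 2.5. When snug one wing points 60 deg counter-clockwise from the fixture's x axis; at joint J it stands 7.5 - J rad farther counter-clockwise. Friction about 0.05 N m (1 to 2 N at the wings): it stays where it is left.
- oil_can_mid (a point): Middle of a red can, 66 mm across and 130 mm tall, standing loose near the fixture.
- offcut_mid (a point): Middle of a loose upright piece of steel tube, 48 mm across, 70 mm tall.
- spanner: Loose steel spanner, 180 mm long along its x, lying on the bench beside the fixture; origin at its middle underneath.
- pipe: The same pipe; origin under its middle (17 mm below its centre as built).
- yoke_end (a point): Free end of the grey yoke bar over the nut, at fixture (0, 8, 126) mm; axes as the fixture's. The bar is 12 mm wide, z 122 to 130 mm, and runs along y from here back to a grey column (34 x 24 mm, centre at fixture y -80, 130 mm tall). So a finger among the wings cannot pass the -y side of the nut: several strokes are needed.
- strap_nose (a point): On the underside of the red strap, over the pipe's axis (fixture x 0, y 95 mm). The strap is 36 mm wide in x, 12 mm thick, fixture y -65 to +115 mm. It hangs under the nut and sinks 4 mm per turn: underside at 69.1 mm when the joint is 0, 64.3 mm when snug (pipe's top is at 64).

How it is judged:
By the outcome, as a careful person would: the job done as asked, in the order asked, and still so for the second after the job is handed in, with the robot touching nothing.
It also fails if it takes over 72 s, if anything falls off the work surface, if the arm or the gripper's body presses on something with over 40 N, if the wrist force passes 120 N, or if a joint passes its speed limit or range.

## Working session

There is one attempt and no reset: what is moved stays moved. The work goes in short steps, Python scripts to look and compute and a shell command to move; the robot and the scene stay as the last step left them, time stands still between calls to the robot, and variables do not carry over. Pictures are saved under pics/ and viewed, and the job is handed in when it is done.

```bash
ls; mkdir -p pics; python3 - <<'E'
from workcell import bot, grab_frame
import cv2
print(bot.observe())
for n in ["scene","side","wrist"]:
    f=grab_frame(n); cv2.imwrite(f"pics/{n}0.png",f["img"][:,:,::-1]); print(n,f["fovy"],f["cx"],f["cy"],f["R"],f["t"])
E
```

```text
pics
{'clock': 0.0, 'qpos': array([ 1.15282678,  0.52201963, -0.0363201 ,  1.59999209,  0.02116534,
        1.02110357, -0.11276833]), 'qd': array([-2.62792013e-05, -9.97864308e-04,  3.63095169e-04,  1.98576339e-03,
       -1.53063810e-04,  1.19640771e-03, -1.42076832e-03]), 'joint_efforts': array([ 4.70764353e-04, -9.27114415e+01,  1.98044904e+00, -3.69927120e+01,
        1.80597551e-02,  8.01047572e-03, -1.45140307e-04]), 'position': array([ 0.2128575 , -0.58728053,  0.230728  ]), 'tool_rot': array([-1.52211469,  1.56965716,  1.96724446]), 'force': array([ 0.46781495, -0.23471711,  0.30952933]), 'moment': array([-0.05253364, -0.00198205, -0.04147612]), 'grip_width': 0.08543991637927369}
scene 44.642767067261005 313.7981009728467 201.798623889726 [[-0.52569124  0.85062421 -0.00933646]
 [ 0.48561171  0.29106369 -0.82429557]
 [-0.69844827 -0.43785886 -0.56608271]] [ 0.29808158 -0.21667611  1.48197953]
side 53.71304542679227 315.32198767361945 199.2812357147673 [[ 0.95784294 -0.28673349 -0.01791118]
 [-0.23223971 -0.73608873 -0.63579722]
 [ 0.16912014  0.61315356 -0.77164829]] [-0.53865496  0.20625634  0.73477023]
wrist 65.55124035874472 320.5254392993794 198.40722572767504 [[ 0.34085985 -0.94011299 -0.0014608 ]
 [-0.900269   -0.32686028  0.28753797]
 [-0.27079566 -0.09669504 -0.95776812]] [-0.62603784 -0.03808504  0.38089869]
```

View pics/scene0.png

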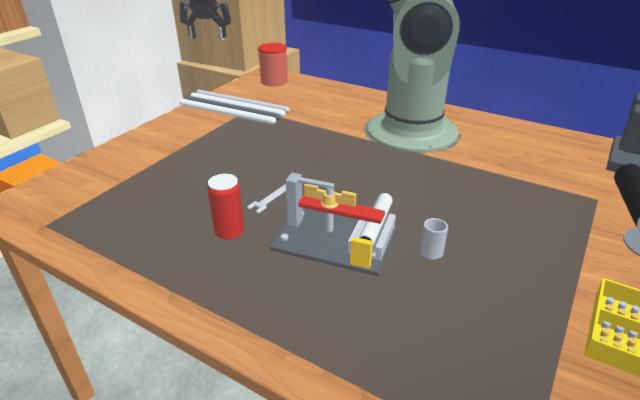

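View pics/side0.png

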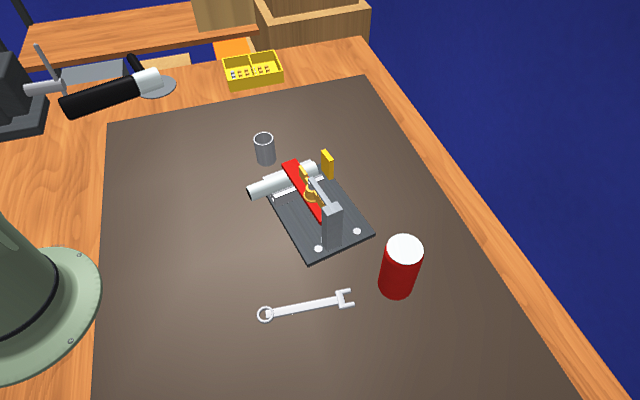

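View pics/wrist0.png

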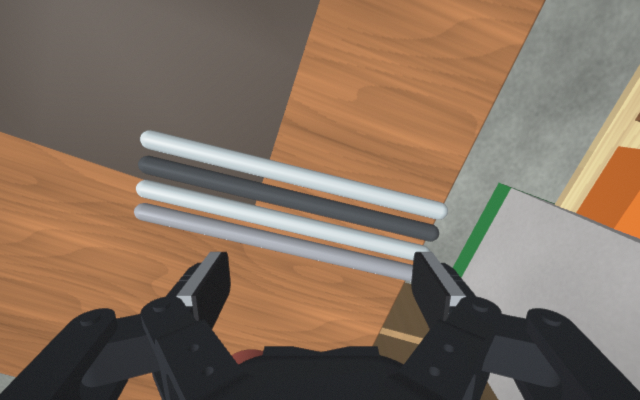

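The scene view shows the fixture around (335,220), can (227,207), offcut (433,240), spanner (270,195). The side view shows the fixture around (310,205). I'll zoom in for feature points.

```bash
python3 - <<'E'
import cv2
a=cv2.imread("pics/scene0.png")[160:280,255:415]; cv2.imwrite("pics/scz.png",cv2.resize(a,None,fx=5,fy=5,interpolation=cv2.INTER_CUBIC))
a=cv2.imread("pics/side0.png")[140:275,235:395]; cv2.imwrite("pics/siz.png",cv2.resize(a,None,fx=4,fy=4,interpolation=cv2.INTER_CUBIC))
E
```

```text
(no output)
```

View pics/scz.png

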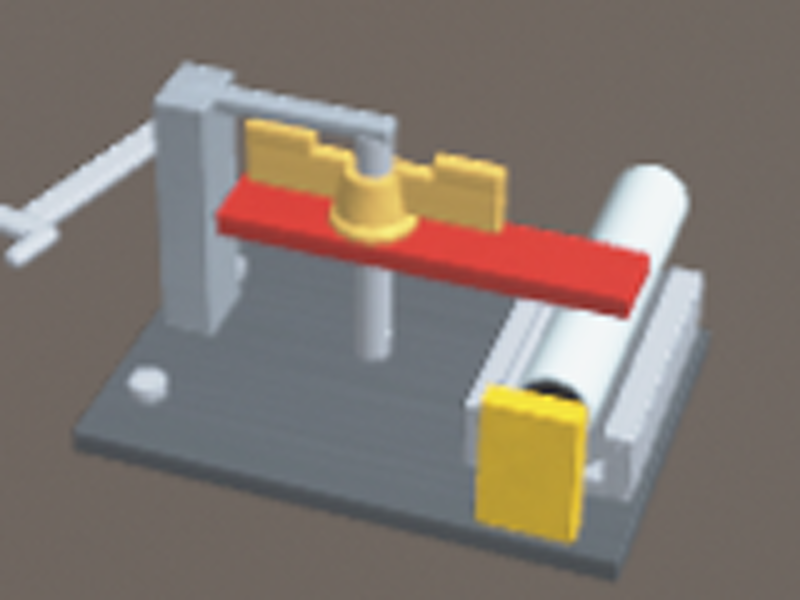

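View pics/siz.png

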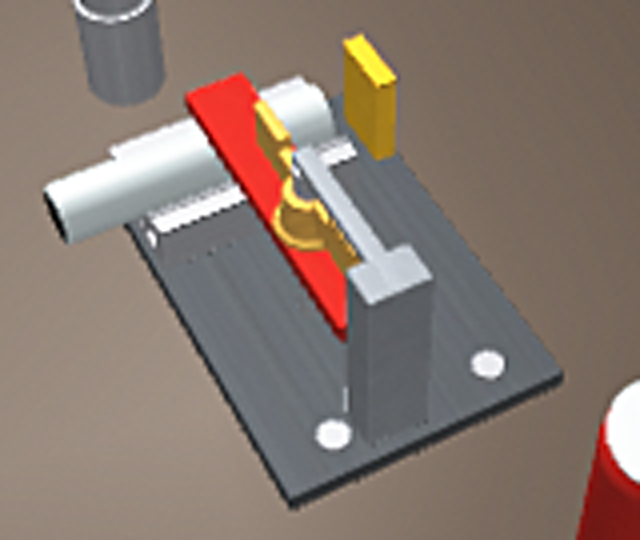

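```bash
cat > h.py <<'E'
import numpy as np
from scipy.optimize import least_squares
def proj(f,X):
    c=np.asarray(X)@np.asarray(f["R"]).T+f["t"]; fl=200/np.tan(np.radians(f["fovy"])/2)
    return np.c_[c[:,0]/c[:,2]*fl+f["cx"],c[:,1]/c[:,2]*fl+f["cy"]]
def rz(a): c,s=np.cos(a),np.sin(a); return np.array([[c,-s,0],[s,c,0],[0,0,1]])
E
python3 - <<'E'
from h import *
from workcell import grab_frame
F={n:grab_frame(n) for n in ["scene","side"]}
sc=[((95,-100,12),75,430),((95,-100,0),75,447),((95,135,12),617,562),((95,135,0),617,580),((-65,135,12),710,335),((92,75,74),482,402),((92,115,74),584,408),((80,75,74),490,386),((80,115,74),588,398)]
si=[((-65,-100,12),292,500),((95,-100,12),562,375),((80,75,74),383,82),((92,75,74),396,75),((80,115,74),345,42),((92,115,74),362,36)]
A=np.array([p[0] for p in sc])/1e3; a=np.array([[255+p[1]/5,160+p[2]/5] for p in sc])
B=np.array([p[0] for p in si])/1e3; b=np.array([[235+p[1]/4,140+p[2]/4] for p in si])
def res(p):
    T=lambda X:X@rz(p[2]).T+[p[0],p[1],0]
    return np.r_[proj(F["scene"],T(A))-a,proj(F["side"],T(B))-b].ravel()
s=min((least_squares(res,[.6,0,y]) for y in (0,1,2,3,-1,-2)),key=lambda s:s.cost)
print(s.x,np.degrees(s.x[2]),np.sqrt(2*s.cost/len(s.fun))); print(s.fun.reshape(-1,2).round(1).tolist())
p=s.x;T=lambda X:np.asarray(X)@rz(p[2]).T+[p[0],p[1],0]
# nut
for wt in ["scene","side"]:
  pass
def res2(q):
    J=q[0]; zs=(69.1-J*4/(2*np.pi))/1e3+.012; zn=(104-J*4/(2*np.pi))/1e3
    th=np.radians(60)+7.5-J
    o=lambda r,s,z,sg: [sg*(r*np.cos(th)-s*np.sin(th)),sg*(r*np.sin(th)+s*np.cos(th)),zn+z]
    return o
def wing(J,sgn):
    return np.array([res2([J])(.056,0,.015,sgn),res2([J])(.056,0,-.015,sgn)])
for J in np.arange(0,2.6,.1):
    th=np.degrees(np.radians(60)+7.5-J)%360
    print(round(J,2),round(th), *[ (255*0+proj(F["scene"],T(wing(J,sg)))[0]-[255,160]).round(1)*5 for sg in (1,-1)], *[ (proj(F["side"],T(wing(J,sg)))[0]-[235,140]).round(1)*4 for sg in (1,-1)])
for d in (20,25,30,35,40,45):
    print(d,(proj(F["side"],T([[-.08-d/1e3,.095,.047]]))-[235,140])*4)
from workcell import bot
c=T([[0,.095,.047],[-.16,.095,.047],[0,0,.1]]);print(c)
E
```

```text
[0.56859494 0.04032851 0.19287556] 11.050955822237505 1.040937622258121
[[-1.1, 0.2], [-0.7, 1.2], [0.3, 0.3], [-0.1, 1.2], [-0.1, -1.2], [-0.8, -0.1], [-0.9, 3.2], [-0.5, -0.6], [-0.0, 1.5], [-1.3, 0.2], [0.2, -0.8], [-2.2, 0.9], [-0.6, 0.8], [-1.3, -0.2], [-0.8, -0.5]]
0.0 130 [499.  118.5] [243. 169.] [200.8 141.6] [414.  205.2]
0.1 124 [503.5 125.5] [239.5 162. ] [206. 134.] [409.2 213.6]
0.2 118 [507. 133.] [237.5 154.5] [212.4 126.8] [403.6 221.2]
0.3 113 [509.  140.5] [236.5 147.5] [219.6 120.4] [396.8 228.8]
0.4 107 [509.5 148. ] [237. 140.] [227.2 114.4] [388.8 236. ]
0.5 101 [509.  155.5] [239. 133.] [236.  109.2] [380. 242.]
0.6 95 [507. 163.] [242. 126.] [245.2 104.4] [370.4 248. ]
0.7 90 [503.5 170.5] [246.5 119. ] [254.8 100.4] [360.  252.8]
0.8 84 [499.  177.5] [252.  112.5] [265.2  96.8] [349.2 256.8]
0.9 78 [493.  184.5] [258.5 106.5] [275.6  94.4] [337.6 260. ]
1.0 72 [485.5 191. ] [266.5 101. ] [286.4  92.4] [326.  262.4]
1.1 67 [477.  197.5] [275.5  95.5] [297.6  91.6] [314. 264.]
1.2 61 [467. 203.] [285.  91.] [308.8  91.2] [301.6 264.4]
1.3 55 [456.5 208. ] [295
[... 393 characters left out ...]
0.8] [225.6 242.4]
2.0 15 [363.  223.5] [382.   75.5] [388.  116.4] [217.2 236. ]
2.1 9 [348.5 222.5] [395.   76.5] [395.6 122.8] [210.  229.2]
2.2 4 [335. 221.] [407.5  78. ] [402.4 129.6] [204. 222.]
2.3 358 [321.5 218.5] [420.   80.5] [408.  136.8] [198.8 214. ]
2.4 352 [308.5 215. ] [432.   83.5] [412.8 144.4] [194.8 206. ]
2.5 346 [296.5 211. ] [443.5  87. ] [416.4 152.8] [192.  197.6]
20 [[ 61.21360554 213.08169201]]
25 [[ 52.48967225 216.49633422]]
30 [[ 43.73637437 219.92247004]]
35 [[ 34.95356339 223.36015761]]
40 [[ 26.14108981 226.80945545]]
45 [[ 17.29880309 230.27042247]]
[[0.55038516 0.13356694 0.047     ]
 [0.39335202 0.10289783 0.047     ]
 [0.56859494 0.04032851 0.1       ]]
```

```bash
cat >> h.py <<'E'
from scipy.spatial.transform import Rotation as Ro
FX=np.array([0.5686,0.0403]); YAW=0.1929
def state():
    from workcell import bot
    s=bot.observe(); R=Ro.from_euler("xyz",s["tool_rot"]).as_matrix()
    pf=rz(YAW).T@(np.asarray(s["position"])-[*FX,0])*1e3
    print("clock %.2f"%s["clock"],"fixt mm",pf.round(1),"F(fixt)",(rz(YAW).T@s["force"]).round(1),"M",np.round(s["moment"],2),"w",round(s["grip_width"],4),"q",np.round(s["qpos"],2))
    Rf=rz(YAW).T@R
    print("tool axes in fixture: x",Rf[:,0].round(3),"y",Rf[:,1].round(3),"z",Rf[:,2].round(3))
    return pf,Rf,s
def go(*ts):
    pf,Rf,s=state()
    for t in ts:
        d=Rf.T@(np.array(t,float)-pf); print("to",t,"tool shift",d.round(1)); pf=np.array(t,float)
E
python3 - <<'E'
from h import *
pf,Rf,s=state()
Tf=lambda w: rz(YAW).T@(np.array(w)-[*FX,0])*1e3
go(Tf([.48,-.2,.25]).round(),(-150,95,200),(-135,95,30))
E
```

```text
clock 0.25 fixt mm [-469.4 -547.9  231. ] F(fixt) [-0.2 -0.9 -0.1] M [-0.03  0.04  0.01] w 0.0854 q [ 1.15  0.52 -0.04  1.6   0.02  1.02 -0.11]
tool axes in fixture: x [-0.     0.001 -1.   ] y [ 0.154 -0.988 -0.001] z [-0.988 -0.154  0.   ]
clock 0.25 fixt mm [-469.4 -547.9  231. ] F(fixt) [-0.2 -0.9 -0.1] M [-0.03  0.04  0.01] w 0.0854 q [ 1.15  0.52 -0.04  1.6   0.02  1.02 -0.11]
tool axes in fixture: x [-0.     0.001 -1.   ] y [ 0.154 -0.988 -0.001] z [-0.988 -0.154  0.   ]
to [-133. -219.  250.] tool shift [ -18.8 -273.1 -383.1]
to (-150, 95, 200) tool shift [  50.2 -312.8  -31.7]
to (-135, 95, 30) tool shift [170.    2.4 -14.8]
```

```bash
python3 -m pendant '[[0,0,0,8.9],[-2,-28,-28,0],[-2,-30,-30,0],[-2,-30,-30,0],[-2,-30,-30,0],[-2,-30,-30,0],[-2,-30,-30,0],[-2,-30,-30,0],[-2,-30,-30,0],[-2,-30,-30,0],[-1,-30,-30,0],[0,-30,-30,0]]' -1 30; python3 - <<'E'
from h import *
go((-150,95,200))
E
```

```text
clock: 1.75
position: [0.4729, -0.2017, 0.2505]
tool_rot: [2.581, 1.571, -0.369]
force: [1.7, -0.6, 0.1]
grip_width: 0.0001
clock 1.75 fixt mm [-140.4 -219.2  250.5] F(fixt) [ 1.5 -0.9  0.1] M [-0.04 -0.03  0.01] w 0.0001 q [ 0.41  0.33 -0.15  1.86  0.06  0.96 -1.15]
tool axes in fixture: x [ 0. -0. -1.] y [-0.001 -1.     0.   ] z [-1.     0.001 -0.   ]
to (-150, 95, 200) tool shift [  50.4 -314.2    9.8]
```

```bash
python3 -m pendant '[[0,-25,1,0],[0,-32,1,0],[0,-32,1,0],[0,-32,1,0],[0,-32,1,0],[0,-32,1,0],[0,-32,1,0],[0,-32,1,0],[0,-32,1,0],[0,-33,1,0],[0,0,0,0]]'; python3 - <<'E'
from h import *
from workcell import grab_frame
import cv2,json
go((-140,95,200))
for n in ["wrist","side"]:
    f=grab_frame(n); cv2.imwrite(f"pics/{n}1.png",f["img"][:,:,::-1])
    if n=="wrist": json.dump({k:(np.asarray(f[k]).tolist()) for k in("fovy","cx","cy","R","t")},open("w1.json","w"))
E
```

```text
clock: 3.12
position: [0.4019, 0.1052, 0.2504]
tool_rot: [-2.156, 1.57, 1.181]
force: [0.6, -0.9, -0.8]
grip_width: -0.0001
clock 3.12 fixt mm [-151.2   95.6  250.4] F(fixt) [ 0.5 -1.  -0.8] M [-0.01 -0.03  0.01] w -0.0001 q [-0.07  0.18 -0.37  2.08  0.08  0.9  -1.86]
tool axes in fixture: x [ 0.  0. -1.] y [ 0.003 -1.    -0.   ] z [-1.    -0.003 -0.   ]
to (-140, 95, 200) tool shift [ 50.4   0.7 -11.1]
```

View pics/wrist1.png

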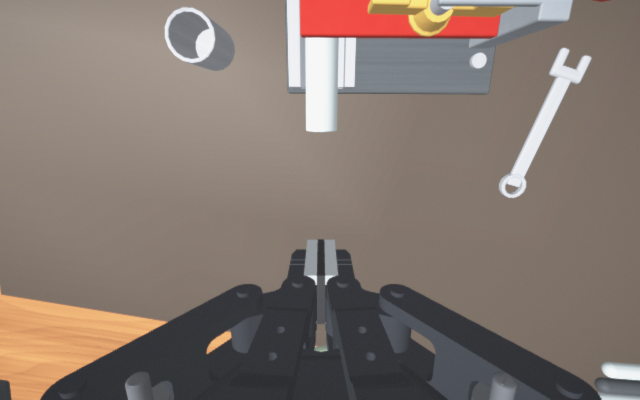

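View pics/side1.png

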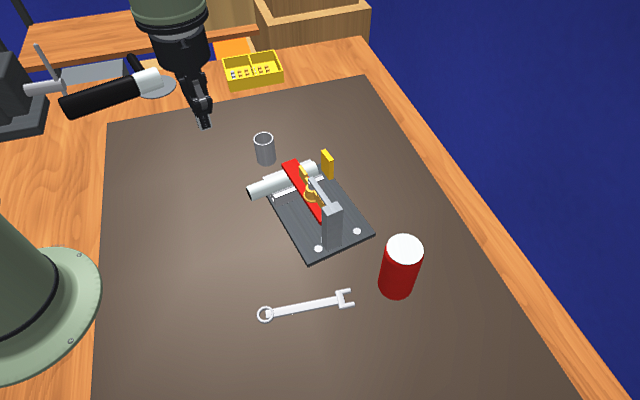

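The wrist view shows the pipe's free end at (321,131), base-plate edge corners at (288,93) and (490,94), and nothing between finger and pipe. I'll check it against the fit.

```bash
python3 - <<'E'
from h import *
import json
f=json.load(open("w1.json"))
T=lambda X:np.asarray(X)/1e3@rz(YAW).T+[*FX,0]
P=[(-65,135,12),(-65,-100,12),(-100,95,64),(-105,95,64),(-103,78,47),(-103,112,47),(-18,-65,81),(-18,115,81)]
for p,q in zip(P,proj(f,T(P))): print(p,q.round(1))
E
python3 -c "
import cv2
a=cv2.imread('pics/wrist1.png')[0:150,270:590]; cv2.imwrite('pics/wz1.png',cv2.resize(a,None,fx=2.5,fy=2.5))"
```

```text
(-65, 135, 12) [285.8  93.7]
(-65, -100, 12) [487.   94.3]
(-100, 95, 64) [319.8 127.5]
(-105, 95, 64) [319.8 132.4]
(-103, 78, 47) [335.4 129.3]
(-103, 112, 47) [304.3 129.2]
(-18, -65, 81) [495.5  37.3]
(-18, 115, 81) [298.   36.7]
```

View pics/wz1.png

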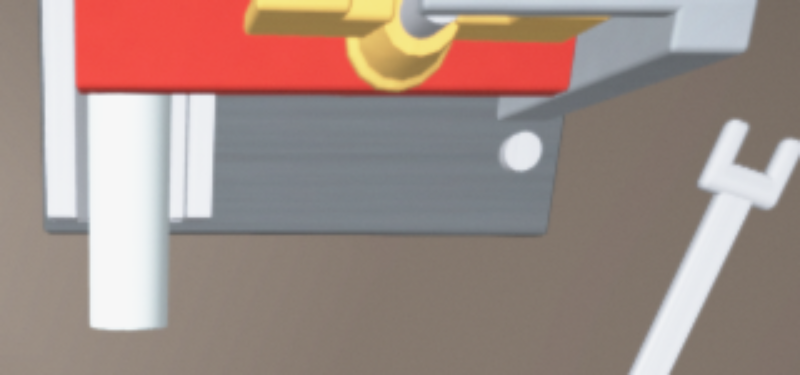

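```bash
sed -i 's/^FX=.*/FX=np.array([0.5688,0.0393])/' h.py; python3 -m pendant '[[25,0,-2,0],[28,0,-2,0],[30,0,-2,0],[30,0,-2,0],[30,0,-2,0],[30,0,0,0],[30,0,0,0],[18,0,0,0],[0,0,0,0]]'; python3 -c "
from h import *
go((-120,95,28),(-91,95,28))"
```

```text
clock: 4.35
position: [0.4118, 0.1043, 0.0285]
tool_rot: [0.362, 1.568, -2.588]
force: [0.3, 0.0, 0.4]
grip_width: 0.0001Traceback (most recent call last):
  File "<string>", line 3, in <module>
    go((-120,95,28),(-91,95,28))
    ~~^^^^^^^^^^^^^^^^^^^^^^^^^^
  File "h.py", line 18, in go
    pf,Rf,s=state()
            ~~~~~^^
  File "h.py", line 12, in state
    pf=rz(YAW).T@(np.asarray(s["position"])-[*FX,0])*1e3
          ^^^
NameError: name 'YAW' is not defined
```

```bash
sed -i 's/^FX=.*/&; YAW=0.1929/' h.py; python3 -c "
from h import *
go((-120,95,28),(-91,95,28))"
```

```text
clock 4.35 fixt mm [-141.7   93.9   28.5] F(fixt) [ 0.4 -0.   0.4] M [ 0.   -0.03  0.01] w 0.0001 q [-0.23  0.6  -0.2   2.24  0.35  0.34 -2.11]
tool axes in fixture: x [-0.002 -0.001 -1.   ] y [-0.001 -1.     0.001] z [-1.     0.001  0.002]
to (-120, 95, 28) tool shift [  0.4  -1.2 -21.7]
to (-91, 95, 28) tool shift [ -0.1  -0.  -29. ]
```

```bash
python3 -m pendant '[[0,-1,-8,0],[0,0,-8,0],[0,0,-6,0],[0,0,-2,0],[0,0,-2,0],[0,0,-2,0],[0,0,-2,0],[0,0,-2,0],[0,0,-2,0]]'; python3 -c "
from h import *
state()"; python3 -m pendant '[[0,0,-2,0],[0,0,-2,0],[0,0,-2,0],[0,0,-2,0],[0,0,-1,0]]';python3 -c "
from h import *
state()"
```

```text
clock: 5.48
position: [0.4442, 0.1124, 0.0291]
tool_rot: [0.252, 1.569, -2.697]
force: [-7.5, -1.1, 4.4]
grip_width: 0.0001
clock 5.47 fixt mm [-108.2   95.6   29.1] F(fixt) [-7.6  0.4  4.4] M [-0.19  1.37  0.03] w 0.0001 q [-0.21  0.62 -0.22  2.16  0.34  0.4  -2.08]
tool axes in fixture: x [-0.002 -0.001 -1.   ] y [-0.    -1.     0.001] z [-1.     0.     0.002]
clock: 6.1
position: [0.453, 0.1141, 0.0291]
tool_rot: [0.243, 1.568, -2.706]
force: [-7.8, -0.9, 7.1]
grip_width: -0.0001
clock 6.10 fixt mm [-99.3  95.7  29.1] F(fixt) [-7.8  0.6  7.1] M [-0.3   1.46  0.  ] w -0.0001 q [-0.2   0.63 -0.22  2.13  0.33  0.41 -2.07]
tool axes in fixture: x [-0.002 -0.001 -1.   ] y [-0.    -1.     0.001] z [-1.     0.     0.002]
```

```bash
for i in 1; do python3 -m pendant '[[0,0,-2,0],[0,0,-2,0],[0,0,-1,0],[0,0,-1,0]]'; done; python3 - <<'E'
from h import *
from workcell import grab_frame
import cv2
state()
for n in ["side","scene"]:
    f=grab_frame(n); a=f["img"][:,:,::-1]; a=a[140:275,235:395] if n=="side" else a[160:280,255:415]
    cv2.imwrite(f"pics/{n}2.png",cv2.resize(a,None,fx=4,fy=4,interpolation=cv2.INTER_CUBIC))
E
```

```text
clock: 6.6
position: [0.4589, 0.1152, 0.0291]
tool_rot: [0.255, 1.568, -2.694]
force: [-8.4, -0.7, 5.0]
grip_width: 0.0
clock 6.60 fixt mm [-93.3  95.6  29.1] F(fixt) [-8.4  0.9  5. ] M [-0.22  1.46 -0.04] w 0.0 q [-0.2   0.64 -0.23  2.12  0.33  0.42 -2.07]
tool axes in fixture: x [-0.002 -0.001 -1.   ] y [-0.    -1.     0.001] z [-1.     0.     0.002]
```

View pics/side2.png

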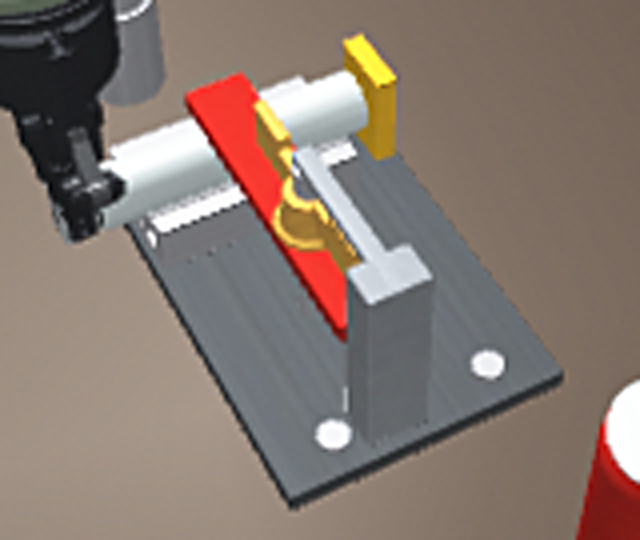

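The pipe's far end (365,95 in the crop) is almost at the yellow stop. I'll go on in 1 mm rows, watching the force.

```bash
python3 -m pendant '[[0,0,-1,0],[0,0,-1,0]]'; python3 -m pendant '[[0,0,-1,0]]';python3 -m pendant '[[0,0,-0.5,0]]'; python3 -c "
from h import *
state()"
```

```text
clock: 6.95
position: [0.4608, 0.1156, 0.0291]
tool_rot: [0.259, 1.568, -2.69]
force: [-8.6, -1.8, 5.3]
grip_width: 0.0002
clock: 7.08
position: [0.4617, 0.1158, 0.0291]
tool_rot: [0.257, 1.568, -2.692]
force: [-7.4, -0.9, 5.7]
grip_width: 0.0001
clock: 7.2
position: [0.4622, 0.1159, 0.0291]
tool_rot: [0.258, 1.568, -2.691]
force: [-7.7, -1.1, 6.4]
grip_width: -0.0
clock 7.20 fixt mm [-89.9  95.6  29.1] F(fixt) [-7.7  0.4  6.4] M [-0.27  1.57  0.01] w -0.0 q [-0.2   0.64 -0.23  2.11  0.33  0.43 -2.06]
tool axes in fixture: x [-0.003 -0.001 -1.   ] y [-0.    -1.     0.001] z [-1.     0.     0.003]
```

```bash
for i in 1 2 3; do :; done; python3 -m pendant '[[0,0,-0.5,0]]' | sed -n 2,4p; python3 -m pendant '[[0,0,-0.5,0]]'| sed -n 2,4p; python3 -m pendant '[[0,0,-0.5,0]]'| sed -n 2,4p; python3 -m pendant '[[0,0,-0.5,0]]'| sed -n 2,4p
```

```text
position: [0.4623, 0.1159, 0.0291]
tool_rot: [0.24, 1.567, -2.708]
force: [-12.4, -1.4, 8.5]
position: [0.4623, 0.1158, 0.029]
tool_rot: [0.236, 1.566, -2.713]
force: [-15.0, -2.2, 12.3]
position: [0.4623, 0.1158, 0.029]
tool_rot: [0.237, 1.566, -2.712]
force: [-19.0, -2.2, 13.7]
position: [0.4623, 0.1158, 0.0289]
tool_rot: [0.228, 1.565, -2.72]
force: [-19.6, -2.3, 14.6]
```

Stalled with the force rising, so the pipe is on the stop. I'll back off and climb.

```bash
python3 -m pendant '[[0,0,1,0],[0,0,1,0],[0,0,4,0],[0,0,12,0],[0,0,15,0],[-25,0,0,0],[-30,0,0,0],[-30,0,0,0],[-30,0,0,0],[-30,0,0,0],[0,0,0,0]]'; python3 - <<'E'
from h import *
from workcell import grab_frame
import cv2
state()
ims=[]
for n in ["side","scene"]:
    f=grab_frame(n); a=f["img"][:,:,::-1]; a=a[140:275,235:395] if n=="side" else a[155:290,255:415]
    ims.append(cv2.resize(a,(400,338),interpolation=cv2.INTER_CUBIC))
cv2.imwrite("pics/ss3.png",np.hstack(ims))
E
```

```text
clock: 9.07
position: [0.4333, 0.1104, 0.1758]
tool_rot: [3.06, 1.567, 0.11]
force: [-0.7, 0.4, 0.0]
grip_width: -0.0004
clock 9.07 fixt mm [-119.4   95.7  175.8] F(fixt) [-0.6  0.5  0. ] M [0.03 0.01 0.04] w -0.0004 q [-0.09  0.34 -0.36  2.09  0.18  0.73 -1.94]
tool axes in fixture: x [ 0.003 -0.    -1.   ] y [-0.001 -1.     0.   ] z [-1.     0.001 -0.003]
```

View pics/ss3.png

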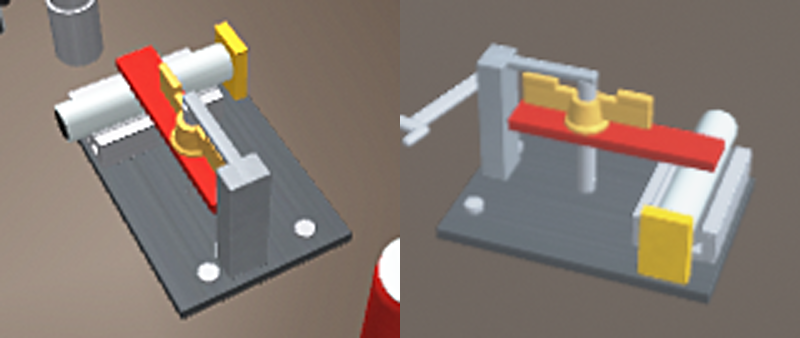

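```bash
sed -i 's/^FX=.*/FX=np.array([0.5698,0.0395]); YAW=0.1929/' h.py; python3 -m pendant '[[0,16,-22,0],[0,22,-30,0],[0,22,-30,0],[0,0,-8,0],[20,0,0,0],[25,0,0,0],[25,0,0,0],[16,0,0,0],[0,0,0,0]]'; python3 - <<'E'
from h import *
state()
def arc(r,a,b,n):
    p=[(r*np.cos(np.radians(t)),r*np.sin(np.radians(t))) for t in np.linspace(a,b,n)]
    for t,q in zip(np.linspace(a,b,n),p): print(round(t),np.round(q,1),end=' ')
    d=-np.diff(p,axis=0); print("\n [0,y,z]:",[(0,round(float(v[1]),1),round(float(v[0]),1)) for v in d])
arc(41,130,-50,33)
E
```

```text
clock: 10.3
position: [0.5319, 0.0689, 0.0872]
tool_rot: [-0.058, 1.568, -3.007]
force: [0.6, -0.4, -0.4]
grip_width: 0.0001
clock 10.30 fixt mm [-31.6  36.2  87.2] F(fixt) [ 0.5 -0.5 -0.4] M [ 0.01 -0.04  0.  ] w 0.0001 q [-0.03  0.6  -0.28  1.94  0.26  0.64 -1.86]
tool axes in fixture: x [-0.002  0.    -1.   ] y [ 0. -1. -0.] z [-1.    -0.     0.002]
130 [-26.4  31.4] 124 [-23.1  33.8] 119 [-19.7  35.9] 113 [-16.1  37.7] 108 [-12.3  39.1] 102 [-8.4 40.1] 96 [-4.5 40.8] 91 [-0.4 41. ] 85 [ 3.6 40.8] 79 [ 7.6 40.3] 74 [11.5 39.4] 68 [15.3 38. ] 62 [18.9 36.4] 57 [22.4 34.3] 51 [25.7 32. ] 46 [28.7 29.3] 40 [31.4 26.4] 34 [33.8 23.1] 29 [35.9 19.7] 23 [37.7 16.1] 18 [39.1 12.3] 12 [40.1  8.4] 6 [40.8  4.5] 1 [41.   0.4] -5 [40.8 -3.6] -11 [40.3 -7.6] -16 [ 39.4 -11.5] -22 [ 38.  -15.3] -28 [ 36.4 -18.9] -33 [ 34.3 -22.4] -39 [ 32.  -25.7] -44 [ 29.3 -28.7] -50 [ 26.4 -31.4] 
 [0,y,z]: [(0, -2.4, -3.2), (0, -2.1, -3.4), (0, -1.8, -3.6), (0, -1.4, -3.8), (0, -1.0, -3.9), (0, -0.6, -4.0), (0, -0.2, -4.0), (0, 0.2, -4.0), (0, 0.5, -4.0), (0, 0.9, -3.9), (0, 1.3, -3.8), (0, 1.7, -3.7), (0, 2.0, -3.5), (0, 2.4, -3.3), (0, 2.7, -3.0), (0, 3.0, -2.7), (0, 3.2, -2.4), (0, 3.4, -2.1), (0, 3.6, -1.8), (0, 3.8, -1.4), (0, 3.9, -1.0), (0, 4.0, -0.6), (0, 4.0, -0.2), (0, 4.0, 0.2), (0, 4.0, 0.5), (0, 3.9, 0.9), (0, 3.8, 1.3), (0, 3.7, 1.7), (0, 3.5, 2.0), (0, 3.3, 2.4), (0, 3.0, 2.7), (0, 2.7, 3.0)]
```

```bash
python3 -m pendant '[[-2,0,-6,0],[0,0,-6,0],[0,-2,-4,0],[0,-1,-4,0],[0,-0.6,-4,0],[0,-0.2,-4,0],[0,0.2,-4,0],[0,0.5,-4,0]]'; python3 - <<'E'
from h import *
from workcell import grab_frame
import cv2
state()
ims=[]
for n in ["side","scene"]:
    f=grab_frame(n); a=f["img"][:,:,::-1]; a=a[140:275,235:395] if n=="side" else a[155:290,255:415]
    ims.append(cv2.resize(a,(400,338),interpolation=cv2.INTER_CUBIC))
cv2.imwrite("pics/ss4.png",np.hstack(ims))
E
```

```text
clock: 11.3
position: [0.5677, 0.0785, 0.0902]
tool_rot: [0.181, 1.57, -2.768]
force: [-2.4, -0.1, -0.2]
grip_width: -0.0
clock 11.30 fixt mm [ 5.4 38.7 90.2] F(fixt) [-2.3  0.3 -0.2] M [-0.13  0.45 -0.03] w -0.0 q [-0.04  0.64 -0.28  1.84  0.26  0.7  -1.85]
tool axes in fixture: x [-0. -0. -1.] y [-0.001 -1.     0.   ] z [-1.     0.001  0.   ]
```

View pics/ss4.png

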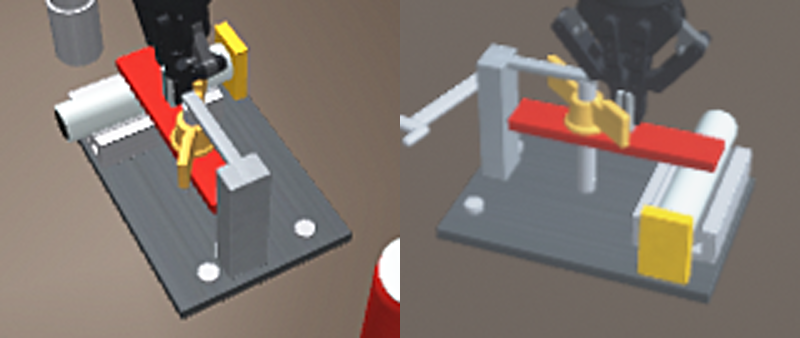

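The wing is turning (its near wing now at (615,120) in the scene half), at about 2 N. I'll continue the arc.

```bash
python3 -m pendant '[[0,0.5,-4,0],[0,0.9,-4,0],[0,1,-4,0],[0,1.5,-3.8,0],[0,2,-3.6,0],[0,2.4,-3.4,0],[0,2.8,-3,0],[0,3,-2.7,0],[0,3.3,-2.4,0],[0,3.5,-2.1,0],[0,3.6,-1.6,0],[0,3.8,-1.2,0]]';  python3 -c "
from h import *
state()"
```

```text
clock: 12.9
position: [0.6083, 0.0575, 0.0903]
tool_rot: [-2.312, 1.571, 1.022]
force: [-0.5, 1.8, -0.7]
grip_width: -0.0002
clock 12.90 fixt mm [41.3 10.3 90.3] F(fixt) [-0.2  1.9 -0.7] M [ 0.32  0.27 -0.07] w -0.0002 q [-0.    0.68 -0.28  1.74  0.26  0.76 -1.79]
tool axes in fixture: x [ 0.  0. -1.] y [-0.001 -1.    -0.   ] z [-1.     0.001 -0.   ]
```

```bash
python3 -m pendant '[[0,4,-0.4,0],[0,4,0,0],[0,4,0.3,0],[0,4,0.6,0],[0,4,1,0],[0,3.8,1.4,0],[0,3.7,1.8,0],[0,3.5,2,0],[0,3.3,2.4,0],[0,3,2.8,0],[0,2.7,3,0],[0,0,0,0]]';  python3 - <<'E'
from h import *
from workcell import grab_frame
import cv2
state()
ims=[]
for n in ["side","scene"]:
    f=grab_frame(n); a=f["img"][:,:,::-1]; a=a[140:275,235:395] if n=="side" else a[155:290,255:415]
    ims.append(cv2.resize(a,(400,338),interpolation=cv2.INTER_CUBIC))
cv2.imwrite("pics/ss5.png",np.hstack(ims))
E
```

```text
clock: 14.4
position: [0.601, 0.0151, 0.0903]
tool_rot: [0.718, 1.57, -2.232]
force: [0.4, -0.1, -0.0]
grip_width: 0.0002
clock 14.40 fixt mm [ 25.9 -29.9  90.3] F(fixt) [ 0.3 -0.2 -0. ] M [-0.02 -0.02 -0.  ] w 0.0002 q [ 0.07  0.67 -0.28  1.76  0.26  0.74 -1.72]
tool axes in fixture: x [-0. -0. -1.] y [-0.001 -1.     0.   ] z [-1.     0.001  0.   ]
```

View pics/ss5.png

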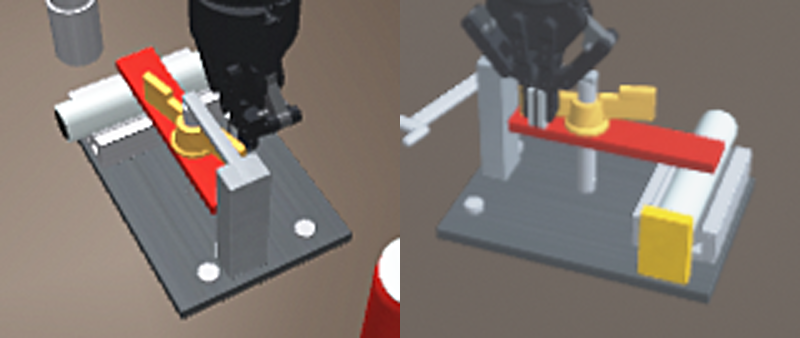

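```bash
python3 -m pendant '[[-10,0,0,0],[-20,0,0,0],[-20,0,0,0],[-10,0,0,0],[-4,-14,14,0],[0,-23,23,0],[0,-23,23,0],[4,0,0,0],[20,0,0,0],[25,0,0,0],[13,0,0,0],[0,0,0,0]]';  python3 -c "
from h import *
state()"
```

```text
clock: 16.0
position: [0.5307, 0.0629, 0.0917]
tool_rot: [-0.041, 1.569, -2.99]
force: [0.6, -0.3, 0.0]
grip_width: -0.0
clock 16.00 fixt mm [-33.9  30.4  91.7] F(fixt) [ 0.5 -0.4  0. ] M [-0.07 -0.02 -0.  ] w -0.0 q [-0.02  0.59 -0.29  1.94  0.27  0.65 -1.85]
tool axes in fixture: x [-0.001  0.    -1.   ] y [-0.001 -1.    -0.   ] z [-1.     0.001  0.001]
```

```bash
python3 -m pendant '[[1,-1.6,-6,0],[0,-1.8,-5,0],[0,-2.1,-3.4,0],[0,-1.8,-3.6,0],[0,-1.4,-3.8,0],[0,-1,-4,0],[0,-0.6,-4,0],[0,-0.2,-4,0],[0,0.2,-4,0],[0,0.5,-4,0],[0,0.9,-4,0],[0,1.3,-4,0]]';  python3 -c "
from h import *
state()"; python3 -m pendant '[[0,1.7,-3.7,0],[0,2.0,-3.5,0],[0,2.4,-3.3,0],[0,2.7,-3,0],[0,3,-2.7,0],[0,3.2,-2.4,0],[0,3.4,-2.1,0],[0,3.6,-1.8,0],[0,3.8,-1.4,0],[0,3.9,-1,0],[0,4,-0.6,0]]';  python3 -c "
from h import *
state()"
```

```text
clock: 17.5
position: [0.5785, 0.08, 0.0913]
tool_rot: [-1.581, 1.571, 1.753]
force: [-1.7, 0.1, -0.3]
grip_width: -0.0
clock 17.50 fixt mm [16.4 38.1 91.3] F(fixt) [-1.7  0.5 -0.3] M [0.04 0.37 0.07] w -0.0 q [-0.04  0.65 -0.29  1.81  0.26  0.72 -1.85]
tool axes in fixture: x [ 0.  0. -1.] y [-0. -1. -0.] z [-1.  0. -0.]
clock: 18.88
position: [0.6099, 0.0516, 0.0913]
tool_rot: [-2.357, 1.571, 0.977]
force: [0.0, 1.5, -0.0]
grip_width: -0.0002
clock 18.88 fixt mm [41.6  4.2 91.3] F(fixt) [ 0.3  1.4 -0. ] M [ 0.31  0.07 -0.05] w -0.0002 q [ 0.01  0.69 -0.29  1.73  0.26  0.76 -1.78]
tool axes in fixture: x [ 0.  0. -1.] y [-0. -1. -0.] z [-1.  0. -0.]
```

```bash
python3 -m pendant '[[0,4,0,0],[0,4,0.4,0],[0,4,0.8,0],[0,3.8,1.2,0],[0,3.8,1.6,0],[0,3.6,2,0],[0,3.4,2.3,0],[0,3.2,2.5,0],[0,3,2.8,0],[0,2.6,2.8,0],[0,0,0,0]]';  python3 - <<'E'
from h import *
from workcell import grab_frame
import cv2
state()
ims=[]
for n in ["side","scene"]:
    f=grab_frame(n); a=f["img"][:,:,::-1]; a=a[140:275,235:395] if n=="side" else a[155:290,255:415]
    ims.append(cv2.resize(a,(400,338),interpolation=cv2.INTER_CUBIC))
cv2.imwrite("pics/ss6.png",np.hstack(ims))
E
```

```text
clock: 20.25
position: [0.6002, 0.0134, 0.0913]
tool_rot: [0.725, 1.57, -2.225]
force: [-1.0, -0.5, -0.0]
grip_width: 0.0001
clock 20.25 fixt mm [ 24.8 -31.4  91.3] F(fixt) [-1.1 -0.3 -0. ] M [ 0.04  0.06 -0.04] w 0.0001 q [ 0.08  0.67 -0.29  1.76  0.26  0.74 -1.73]
tool axes in fixture: x [-0. -0. -1.] y [-0.001 -1.     0.   ] z [-1.     0.001  0.   ]
```

View pics/ss6.png

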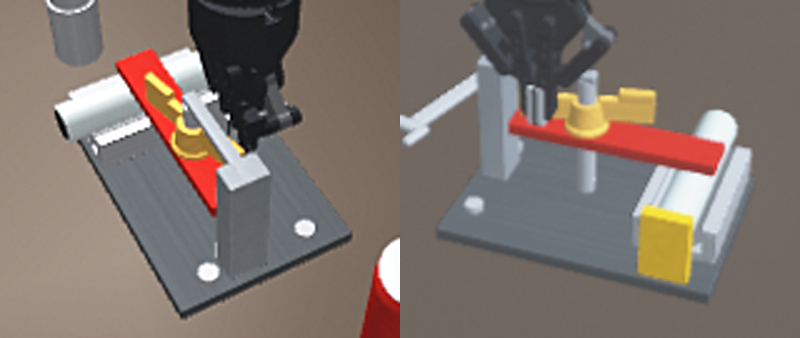

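```bash
python3 -m pendant '[[-10,0,0,0],[-20,0,0,0],[-20,0,0,0],[-10,0,0,0],[-4,-15,14,0],[0,-23,23,0],[0,-23,23,0],[4,0,0,0],[20,0,0,0],[25,0,0,0],[15,0,0,0],[0,0,0,0]]';  python3 -c "
from h import *
state()"; python3 -m pendant '[[0,-1.6,-6,0],[0,-1.8,-5,0],[0,-2.1,-3.4,0],[0,-1.8,-3.6,0],[0,-1.4,-3.8,0],[0,-1,-4,0],[0,-0.6,-4,0],[0,-0.2,-4,0]]';  python3 -c "
from h import *
state()"
```

```text
clock: 21.85
position: [0.5296, 0.0621, 0.0905]
tool_rot: [-0.037, 1.569, -2.986]
force: [0.4, 0.2, 1.1]
grip_width: -0.0001
clock 21.85 fixt mm [-35.2  29.9  90.5] F(fixt) [0.4 0.1 1.1] M [ 0.01 -0.04 -0.01] w -0.0001 q [-0.01  0.59 -0.3   1.94  0.27  0.65 -1.86]
tool axes in fixture: x [-0.002  0.    -1.   ] y [-0.001 -1.    -0.   ] z [-1.     0.001  0.002]
clock: 22.85
position: [0.5612, 0.0792, 0.0913]
tool_rot: [-0.591, 1.571, 2.743]
force: [-1.9, -1.2, 0.4]
grip_width: -0.0002
clock 22.85 fixt mm [-0.8 40.6 91.3] F(fixt) [-2.  -0.8  0.4] M [-0.12  0.38 -0.01] w -0.0002 q [-0.03  0.63 -0.29  1.86  0.27  0.7  -1.86]
tool axes in fixture: x [-0.  0. -1.] y [-0. -1. -0.] z [-1.  0.  0.]
```

```bash
for i in 1; do python3 -m pendant '[[0,0.1,-1,0],[0,0.1,-1,0]]'|sed -n '2p;4p'; python3 -m pendant '[[0,0.1,-1,0],[0,0.2,-1,0]]'|sed -n '2p;4p';python3 -m pendant '[[0,0.2,-1,0]]'|sed -n '2p;4p';python3 -m pendant '[[0,0.2,-1,0]]'|sed -n '2p;4p'; done
```

```text
position: [0.563, 0.0792, 0.0913]
force: [-1.2, -0.8, -0.5]
position: [0.565, 0.0794, 0.0913]
force: [-1.8, -1.0, 0.3]
position: [0.5655, 0.0793, 0.0912]
force: [-8.2, -0.8, 4.0]
position: [0.5657, 0.0793, 0.091]
force: [-14.8, -1.0, 8.4]
```

The force jumped from 2 to 15 N with the motion stalled, so the nut is at its hard stop. I'll retreat and verify.

```bash
python3 -m pendant '[[0,0,0,0],[0,0,1,0],[0,0,1,0],[0,0,4,0],[0,0,10,0],[0,0,12,0],[-20,0,0,0],[-30,0,0,0],[-30,0,0,0],[-30,0,5,0],[-20,0,20,0],[0,-20,35,0]]';python3 -m pendant '[[0,-25,40,0],[0,-15,30,0],[0,0,10,0],[0,0,0,0]]';  python3 - <<'E'
from h import *
from workcell import grab_frame
import cv2
state()
ims=[]
for n in ["side","scene"]:
    f=grab_frame(n); b=f["img"][:,:,::-1]; cv2.imwrite(f"pics/{n}7.png",b); a=b[140:275,235:395] if n=="side" else b[155:290,255:415]
    ims.append(cv2.resize(a,(400,338),interpolation=cv2.INTER_CUBIC))
    T=lambda X:np.asarray(X)/1e3@rz(YAW).T+[*FX,0]
    for J in (7.3,7.4,7.5): 
        th=np.radians(60)+7.5-J; P=[(s*56*np.cos(th),s*56*np.sin(th),114) for s in(1,-1)]
        print(n,J,((proj(f,T(P))-([235,140] if n=="side" else [255,155]))*2.5+([0,0] if n=="side" else [400,0])).round())
cv2.imwrite("pics/ss7.png",np.hstack(ims))
f=grab_frame("wrist");cv2.imwrite("pics/wrist7.png",f["img"][:,:,::-1])
P=[(s*56*np.cos(np.radians(d)),s*56*np.sin(np.radians(d)),114) for d in (60,66,72) for s in(1,-1)]
print(proj(f,T(P)).round(), proj(f,T([(80,75,74),(80,115,74),(80,95,64)])).round())
E
```

```text
clock: 25.1
position: [0.4767, 0.0814, 0.2223]
tool_rot: [2.988, 1.568, 0.036]
force: [0.8, 1.2, -0.2]
grip_width: -0.0001
clock: 25.6
position: [0.3906, 0.1056, 0.2215]
tool_rot: [2.537, 1.57, -0.412]
force: [0.5, -0.4, -0.2]
grip_width: -0.0003
clock 25.60 fixt mm [-163.2   99.2  221.5] F(fixt) [ 0.4 -0.4 -0.2] M [-0.03 -0.05  0.  ] w -0.0003 q [-0.04  0.2  -0.42  2.14  0.11  0.82 -1.91]
tool axes in fixture: x [ 0.001 -0.    -1.   ] y [-0.001 -1.     0.   ] z [-1.     0.001 -0.001]
side 7.3 [[182.  62.]
 [204. 168.]]
side 7.4 [[189.  61.]
 [197. 169.]]
side 7.5 [[196.  61.]
 [189. 169.]]
scene 7.3 [[640. 114.]
 [532.  67.]]
scene 7.4 [[636. 117.]
 [537.  65.]]
scene 7.5 [[631. 119.]
 [542.  62.]]
[[394. -78.]
 [524.  16.]
 [389. -68.]
 [529.   8.]
 [386. -59.]
 [533.  -1.]] [[ 351. -132.]
 [ 297. -132.]
 [ 324. -123.]]
```

View pics/ss7.png

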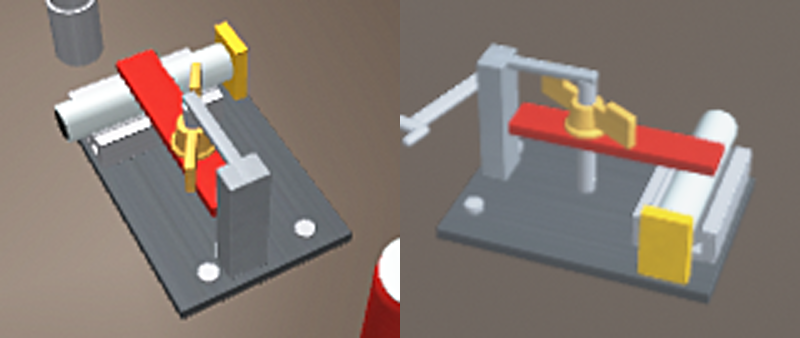

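View pics/wrist7.png

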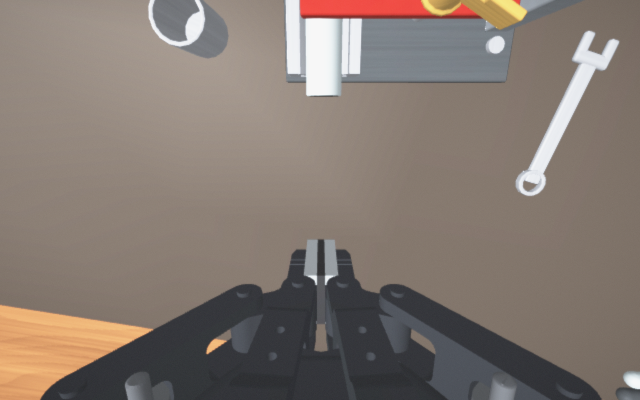

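View pics/side7.png

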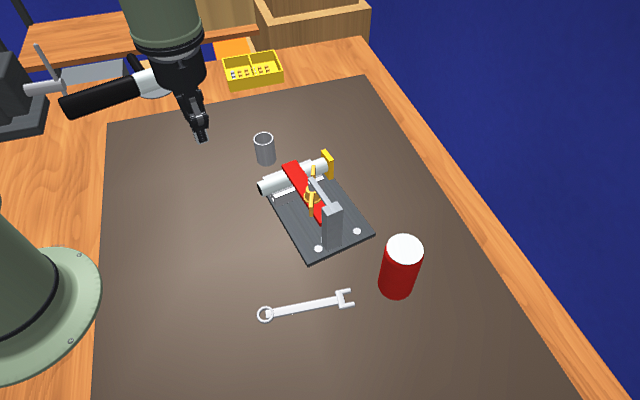

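The side view shows the wing tips at (197,64) and (189,165) in the crop. The prediction for joint 7.5 is (196,61) and (189,169). The wrist view has the near wing tip at about (518,18), against (524,16) predicted for 60°. The pipe is on the stop, the can, offcut and spanner have not moved, and the arm is clear.

```bash
python3 -c "
from workcell import job_done
print(job_done())"
```

```text
the job is handed in; nothing more can be done
None
```

The job is handed in: the pipe is on the yellow stop, and the wing nut is run down to its hard stop with the strap down. It took about 26 s of the 72 s allowed.

- **Pipe:** I pushed its free end with the shut fingertips. It slid at about 8 N until it stalled on the stop, with the push rising to about 20 N horizontally, plus about 15 N vertically. The pictures show its end on the stop.
- **Wing nut:** I turned it clockwise in three strokes at 1 to 2 N. On the third stroke it stopped moving and the force rose to about 15 N. The wing tips in the pictures match joint 7.4 to 7.5, with one wing about 60° from the fixture's x axis.
- **Last checks:** The can, offcut and spanner are where they started in the side view. The arm is clear and reads no contact force.
- **Not checked directly:** I didn't measure the strap's small gap over the pipe. The camera fit of the fixture and the finger contacts disagreed by 1 to 2 mm. I corrected for this and it caused no trouble.

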